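# Find the bite of a crimping lever and note its travel

### The arm

A 6-joint arm with a two-finger parallel gripper is mounted at the origin on the work surface. World frame = base frame: x ahead of the robot, y to its left, z up, the work surface at z = 0. Lengths are in m, angles in rad, forces in N, time in s.
With the tool pointing down it reaches from about 0.325 to 0.9 m from the base axis. Payload 6.1 kg.
Tool frame: the origin (TCP) lies midway between the tips of the shut fingers; the grasp point (between the pads) lies 19 mm behind it; x points along the fingers, y is the direction in which the jaws open and shut, and the axes are right-handed (so a half turn about x gives the same grasp; the last joint's range is limited). The gripper opens to 85 mm and grips with 20 to 120 N. Pads are 22 mm wide; open, the fingers measure 114 mm over their backs; the gripper's body (76 mm by 85 mm) begins 54 mm behind the grasp point. The pads swing forward as they close: fully open they stand 13 mm farther back than shut.
Start: joints at [-1.474, 0.22, 1.526, -0, 1.395, -0.126], TCP at [0.138, -0.61, 0.231] pointing down, gripper open.
Joint ranges: [-2.98, 2.98], [-0.91, 2.08], [0.09, 2.57], [-1.24, 4.39], [0.2, 2.65], [-2.68, 2.68]. Speed limits (rad/s): [2.57, 2.57, 3.01, 3.14, 3.14, 3.14].

### API

Orientations are given as [roll, pitch, yaw] about the fixed x, y, z axes, in that order (R = Rz(yaw) Ry(pitch) Rx(roll)).
In Python, from plant import movep, move_l, set_joints, gripper_to, hold, inverse_kinematics, observe, get_image, get_calibration, Unreachable, job_done gives the robot as it stands. Calls block until the motion is done:
- movep(position, orientation): joint-space move of the TCP to a pose.
- move_l(position, feed=0.15, rotation=None, max_force=None): straight line of the TCP; rotation=None keeps the orientation; feed is the mean speed in m/s. With max_force (N) it stops when the force on the tool has changed by that much, and returns True; else False.
- set_joints(angles): joint-space move.
- gripper_to(opening, f_grip=None): finger opening in m; f_grip is the grip in N (None keeps the last); returns when the fingers have stopped.
- hold(seconds).
- inverse_kinematics(position, orientation): joint angles nearest the present ones, or None.
- observe(): the state.
- get_image(name): name is "scene" or "top"; returns (picture, depth): 384x512x3 uint8, red, green, blue; 384x512 float32, m along the optical axis (not along the pixel's ray), 0 where there is no reading.
- get_calibration(name): a dict with "intrinsics" (3x3 intrinsics, pixels), "dist_coeffs" ([k1, k2, p1, p2, k3] as OpenCV has them; the pictures are not rectified), "world_from_camera" (4x4, takes a point from camera to world coordinates). Camera axes: x right, y down, z forward; pixel columns grow to the right and rows downward; lengths in m; the calibration is good to about 2 mm. A picture is of the moment at which its call begins. get_calibration takes no time and is no camera call.
A pose or a line that the arm cannot do raises Unreachable and nothing moves.
- job_done(): hands the job in, once; it reports no verdict.
The state is a dict: "time_s": time; "q": joint angles; "joint_velocities": joint speeds; "joint_torque": joint torques, N m; "eef_pos": TCP position; "tcp_rot": TCP orientation; "ft_force": force on the tool from outside, world axes, zero at the start; "torque": the same for the moment, N m; "opening": finger opening in m.
Only numpy, scipy, OpenCV 4.12 (cv2) and the standard library are available. Lean on these libraries where they do the work, as an engineer would, in place of code of your own. Each camera call takes 0.05 s, during which the arm holds its last target. There are 200 camera calls.

### The job

Press the crimping fixture's lever round gently until its resistance firms up by some 10 N over its free drag, never forcing it to 20 N over, and let go of it there. Then slide the scale's pointer back until it just touches the lever's side, to note the travel, without pushing the lever back off the die. Leave the lever, the pointer and everything else on the bench as they then stand.

Things in the scene. Friction and masses are not known exactly. Their poses are not given: they have to be found in the camera images.
- press: crimping fixture, fixed: grey housing 165 x 170 mm, 84 mm tall, closed die head on it (top 114 mm). In front a level dark quadrant scale with white ticks, radius 130 mm, top 67 mm up. Origin: on the lever's upright hinge axis at table height; x points from scale to die head. The die, out of sight, meets its work after 0.4 to 1.0 rad of lever travel from the end stop, different every time.
- lever: lever turning level about the hinge axis. Origin on that axis at table height, z up, x along the bar (16 x 16 mm, 88 to 104 mm up, to 160 mm from the axis). Pressed counter-clockwise seen from above (yaw grows, toward its own +y). At its end stop its x stands 132 deg counter-clockwise of the fixture's x; it starts 0 to 0.1 rad past that. The pointer stands on its +y side.
- lever_handle (a point): top centre of the handle, a black round post 24 mm thick, 104 to 146 mm up, 150 mm from the axis. No return spring: friction of 4 N at the handle holds the lever where it is left. Once the die meets, a spring of 1.1 N per mm (at the handle) adds to that. Let go, the lever springs back some mm until friction holds it, still bearing on the die.
- pointer: the scale's pointer, a small carriage riding on the quadrant plate about the same axis. Origin on that axis at table height, z up, x through the middle of its post. Starts 1.40 to 1.58 rad ahead of the lever's end stop. No spring; friction of 1.5 N at its post keeps it where it is left. It cannot pass the lever: the post strikes the bar's side when their yaws differ by 0.125 rad.
- pointer_post (a point): top centre of the pointer's upright square steel post, 12 x 12 mm (sides along the pointer's x and y), 72 to 140 mm above the table, 112 mm from the hinge axis.
- tray: bystander: blue open parts tray, 200 x 150 x 40, with connector shells in it (mm); origin at the centre of its underside
- cup: bystander: blue plastic cup, 72 across, 85 tall (mm); origin at the centre of its underside
- spool: bystander: green empty wire spool standing on end, 64 across, 60 tall (mm); origin at the centre of its underside
- flask: bystander: white closed bottle, 52 across, 110 tall (mm); origin at the centre of its underside
- driver: bystander: screwdriver lying on the table, 170 long, 26 thick (mm); origin at the centre of its underside
- shell_a: bystander: small connector shell lying on the table below the lever's sweep, 44 x 14 x 9 (mm); origin at the centre of its underside
- shell_b: bystander: another such shell lying on the table in front of the scale, 44 x 14 x 9 (mm); origin at the centre of its underside

How it is judged:
On the way, in this order (a step that is already met when the one before it is completed fails the run):
1. the lever is pressed until the die bears firmly: it pushes back on the lever with 15 N or more inside the fixture (6 N or more at the handle, over its friction) (contact force between lever and press above 15 N), for 0.2 s.
2. the pointer stands against the lever (no more than 3 mm clear of its side) while the lever still bears on the die (y of pointer_post in the frame of lever between 0.01 and 0.017 m and contact force between lever and press above 1.5 N), for 0.2 s.
At the end, for the whole second after the job is handed in: The lever rests where it firmed up, let go and still bearing on the die inside (1.5 N or more there), and the pointer rests against the lever's side, within 3 mm of touching it; nothing else was moved (all of step 2 and angular speed of each of lever, pointer below 0.05 rad/s).
It fails at once if the lever is forced: the die is loaded with over 50 N inside the fixture (20 N at the handle over its friction) (contact force between lever and press above 50 N).
It fails at once if a bystander is shifted by more than 30 mm (distance of any of tray, cup, spool, flask, driver, shell_a, shell_b from where it was at the start of the episode above 0.03 m).
It also fails if it takes over 64 s, if anything falls off the work surface, if the arm or the gripper's body presses on something with over 40 N, if the wrist force passes 120 N, or if a joint passes its speed limit or range.

## Working session

There is one attempt and no reset: what is moved stays moved. The work goes in short steps, each a Python script; the robot and the scene stay as the last script left them, time stands still between calls to the robot, and variables do not carry over. Pictures are saved under pics/ and viewed, about 8 in all and at most 12, crops included, and the job is handed in when it is done.

```bash
mkdir -p pics; ls
python3 - <<'E'
from plant import *
import cv2,numpy as np
for n in("scene","top"):
    p,d=get_image(n);c=get_calibration(n)
    np.savez(f"pics/{n}0.npz",p=p,d=d)
    cv2.imwrite(f"pics/{n}0.png",cv2.resize(p[:,:,::-1],(800,600),interpolation=cv2.INTER_CUBIC))
    print(n,c)
print(observe())
E
```

```text
pics
scene {'intrinsics': array([[388.55663602,   0.        , 255.92517851],
       [  0.        , 388.55663602, 188.42732602],
       [  0.        ,   0.        ,   1.        ]]), 'dist_coeffs': array([-0.06978683,  0.        ,  0.        ,  0.        ,  0.        ]), 'world_from_camera': array([[ 0.70055484,  0.56820467, -0.43170172,  1.00517391],
       [ 0.71344105, -0.5449852 ,  0.44044636, -0.42606388],
       [ 0.01499263, -0.61655056, -0.78717256,  0.88528078],
       [ 0.        ,  0.        ,  0.        ,  1.        ]])}
top {'intrinsics': array([[443.8436973 ,   0.        , 257.25168333],
       [  0.        , 443.8436973 , 193.25007464],
       [  0.        ,   0.        ,   1.        ]]), 'dist_coeffs': array([-0.06826389,  0.        ,  0.        ,  0.        ,  0.        ]), 'world_from_camera': array([[ 0.02253924, -0.98697661,  0.15927697,  0.35794447],
       [-0.9994811 , -0.01857845,  0.02631296, -0.03150305],
       [-0.02301116, -0.1597874 , -0.98688321,  1.44809597],
       [ 0.        ,  0.        ,  0.        ,  1.        ]])}
{'time_s': 0.1, 'q': array([-1.47410847e+00,  2.21168986e-01,  1.52754378e+00,  1.14498115e-07,
        1.39469227e+00, -1.26089142e-01]), 'joint_velocities': array([-0.00060762, -0.00086318, -0.00331226, -0.00080962, -0.00034151,
       -0.00015634]), 'joint_torque': array([-4.77960675e-04, -4.98238599e+01, -3.90549624e+01, -3.52711495e-04,
        5.63493173e-03, -4.84922941e-05]), 'eef_pos': array([ 0.1380347 , -0.60898712,  0.23027026]), 'tcp_rot': array([-1.69694765,  1.56898394,  1.66742198]), 'ft_force': array([-0.38322646, -0.7838567 ,  0.57288592]), 'torque': array([ 0.05135052, -0.03697666, -0.04867013]), 'opening': 0.08538141428079879}
```

View pics/scene0.png

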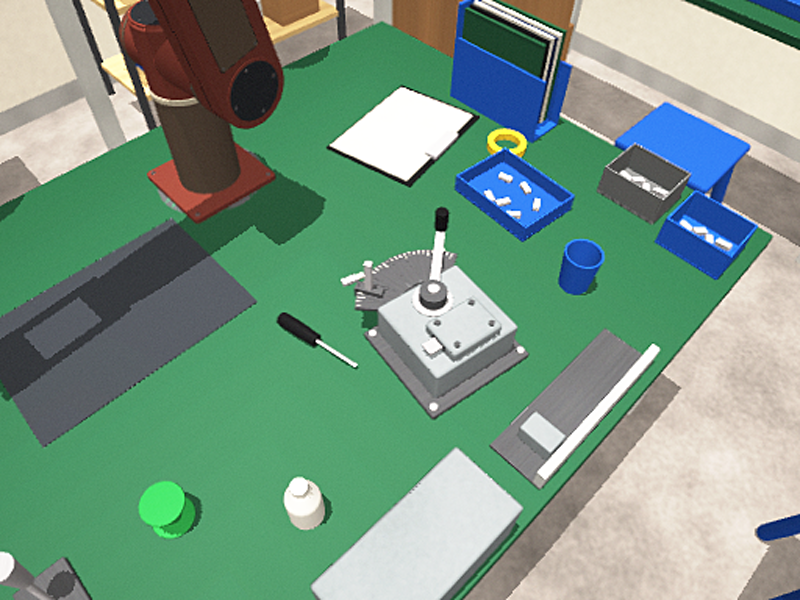

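View pics/top0.png

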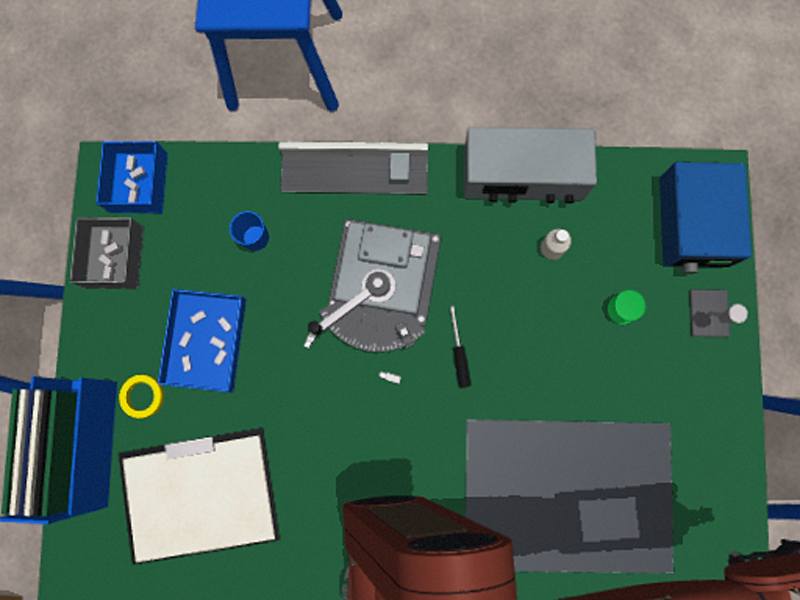

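Scene: hinge at about (433,292), handle at (441,215), pointer post at (368,265). Top: hinge (377,284), handle (315,328), post (404,330). I'll enlarge the top view for exact pixels.

```bash
cat > h.py <<'E'
from plant import *
import cv2,numpy as np
def pix(name,uv,z):
    "world point at height z seen at pixel uv"
    c=get_calibration(name);T=c["world_from_camera"]
    n=cv2.undistortPoints(np.array([[uv]],float),c["intrinsics"],c["dist_coeffs"])[0,0]
    r=T[:3,:3]@np.array([n[0],n[1],1]);o=T[:3,3]
    return o+r*(z-o[2])/r[2]
def crop(name,x0,y0,w,h,f,fn):
    p,d=get_image(name)
    cv2.imwrite(fn,cv2.resize(p[y0:y0+h,x0:x0+w,::-1],None,fx=f,fy=f,interpolation=cv2.INTER_CUBIC)); return p,d
E
python3 - <<'E'
from h import *
crop("top",180,135,110,100,7,"pics/c1.png")
crop("scene",215,120,120,110,6,"pics/c2.png")
E
```

```text
(no output)
```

View pics/c1.png

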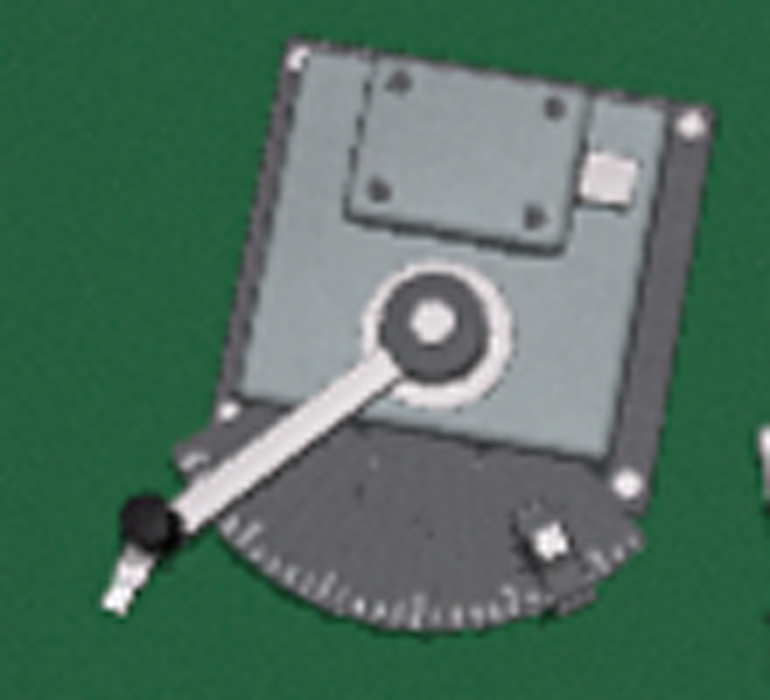

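View pics/c2.png

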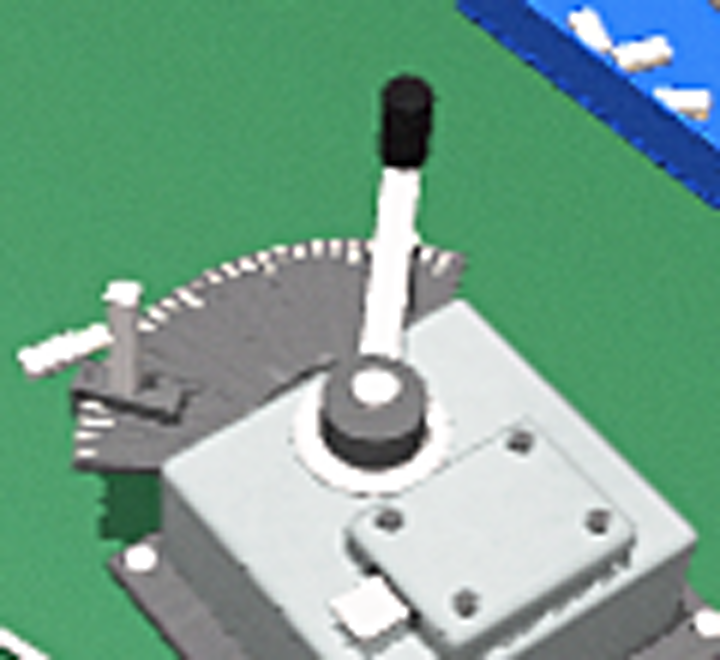

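Top crop: handle top at about (146,517), post top (551,540), hinge cap (433,320). Scene crop: handle top (408,88), post top (123,290), hinge cap (375,384).

Run:
```python
from h import *
t=lambda u,v:(180+(u+.5)/7-.5,135+(v+.5)/7-.5); s=lambda u,v:(215+(u+.5)/6-.5,120+(v+.5)/6-.5)
R={}
for n,a,b,z in(("handle",(146,517),(408,88),.146),("post",(551,540),(123,290),.140),("hinge",(433,320),(375,384),.118)):
    A=pix("top",t(*a),z);B=pix("scene",s(*b),z);R[n]=(A+B)/2;print(n,A.round(4),B.round(4))
h,p=R["handle"][:2],R["post"][:2]
D=np.linalg.norm(p-h);a=(D*D+.150**2-.112**2)/2/D;hh=np.sqrt(.15**2-a*a);e=(p-h)/D;m=h+a*e
for sg in(1,-1):
    o=m+sg*hh*np.array([-e[1],e[0]]);print("hinge est",o,"lever yaw",np.arctan2(*(h-o)[::-1]),"ptr yaw",np.arctan2(*(p-o)[::-1]))
# press x direction: front-to-back along baseplate edges (foot screws at z~.006) 
q=[pix("top",t(*u),.008)[:2] for u in((297,57),(690,123),(228,410),(628,484))]
for i,j in((2,0),(3,1)): print("press yaw",np.arctan2(*(q[i-0] if 0 else q[j]-q[i])[::-1]),np.linalg.norm(q[j]-q[i]))
print(q)
for rp in ([np.pi,0,0],):
  pass
print(observe()["tcp_rot"])
```

```text
handle [0.5193 0.1709 0.146 ] [0.5163 0.1712 0.146 ]
post [ 0.5136 -0.0009  0.14  ] [ 0.5126 -0.0009  0.14  ]
hinge [0.6118 0.0532 0.118 ] [0.6104 0.0529 0.118 ]
hinge est [0.61098296 0.05352729] lever yaw 2.2411575481415373 ptr yaw -2.6338814750079873
hinge est [0.41834572 0.05877121] lever yaw 0.8460050671771341 ptr yaw -0.5621412168529283
press yaw -0.1523784342557391 0.17421585183143568
press yaw -0.15043088482182954 0.17615894152021658
[array([0.76012191, 0.12924069]), array([ 0.730587  , -0.05968497]), array([0.58792472, 0.15568481]), array([ 0.55641749, -0.03328506])]
[-1.6803943   1.56956488  1.68400424]
```

Both cameras agree: hinge at (0.611, 0.0535), lever yaw 2.241 (0.09 past the stop) and pointer 1.50 past it. Both fit the given ranges. The plan is to cage the handle loosely between the pads, with the jaw axis along the tangent, and press with the rear pad.

```bash
cat >> h.py <<'E'
from scipy.spatial.transform import Rotation as Ro
import warnings;warnings.simplefilter("ignore")
O=np.array([.6110,.0535])
def tang(a): return np.array([-np.sin(a),np.cos(a),0])
def rot(a,sg):
    X=np.array([0,0,-1.]);Y=sg*tang(a);return Ro.from_matrix(np.c_[X,Y,np.cross(X,Y)]).as_euler("xyz")
def pos(a,r,z,off=0):
    return np.r_[O+r*np.array([np.cos(a),np.sin(a)]),z]+off*tang(a)
def ft(a,n=5):
    "push force on tool against +tangent"
    f=[]
    for _ in range(n): hold(.02);f.append(observe()["ft_force"])
    return -np.mean(f,0)@tang(a)
E
python3 - <<'E'
from h import *
for sg in(1,-1):
    for a,r in((2.24,.15),(2.7,.15),(3.2,.15),(3.65,.112),(3.3,.112)):
        for z in (.108,.22):
            q=inverse_kinematics(pos(a,r,z),rot(a,sg));print(sg,a,z,None if q is None else np.round(q,2))
E
```

```text
1 2.24 0.108 [ 0.17  0.16  1.85 -0.    1.14  2.65]
1 2.24 0.22 [ 0.17  0.04  1.75 -0.    1.35  2.65]
1 2.7 0.108 [ 0.08  0.02  1.99 -0.    1.13  2.09]
1 2.7 0.22 [ 0.08 -0.1   1.88 -0.    1.36  2.09]
1 3.2 0.108 [-0.07 -0.04  2.05 -0.    1.13  1.44]
1 3.2 0.22 [-0.07 -0.17  1.94  0.    1.37  1.44]
1 3.65 0.108 [-0.16  0.08  1.93  0.    1.13  0.91]
1 3.65 0.22 [-0.16 -0.04  1.83  0.    1.35  0.91]
1 3.3 0.108 [-0.09  0.05  1.96 -0.    1.13  1.33]
1 3.3 0.22 [-0.09 -0.07  1.85  0.    1.36  1.33]
-1 2.24 0.108 [ 0.17  0.16  1.85 -0.    1.14 -0.49]
-1 2.24 0.22 [ 0.17  0.04  1.75 -0.    1.35 -0.49]
-1 2.7 0.108 [ 0.08  0.02  1.99 -0.    1.13 -1.05]
-1 2.7 0.22 [ 0.08 -0.1   1.88 -0.    1.36 -1.05]
-1 3.2 0.108 [-0.07 -0.04  2.05 -0.    1.13 -1.7 ]
-1 3.2 0.22 [-0.07 -0.17  1.94  0.    1.37 -1.7 ]
-1 3.65 0.108 [-0.16  0.08  1.93  0.    1.13 -2.23]
-1 3.65 0.22 [-0.16 -0.04  1.83  0.    1.35 -2.23]
-1 3.3 0.108 [-0.09  0.05  1.96 -0.    1.13 -1.82]
-1 3.3 0.22 [-0.09 -0.07  1.85 -0.    1.36 -1.82]
```

Run:
```python
from h import *
a=2.241
movep(pos(a,.15,.24),rot(a,-1)); gripper_to(.055)
move_l(pos(a,.15,.112),feed=.12,max_force=8)
gripper_to(.036,f_grip=20)
o=observe();print(o["time_s"],o["eef_pos"],pos(a,.15,.112),o["opening"],ft(a,10))
crop("scene",215,100,120,110,6,"pics/c3.png")
```

```text
5.1917 [0.51807898 0.17110432 0.11241656] [0.51782816 0.17105428 0.112     ] 0.03584421744126037 -0.2671082142988189
```

View pics/c3.png

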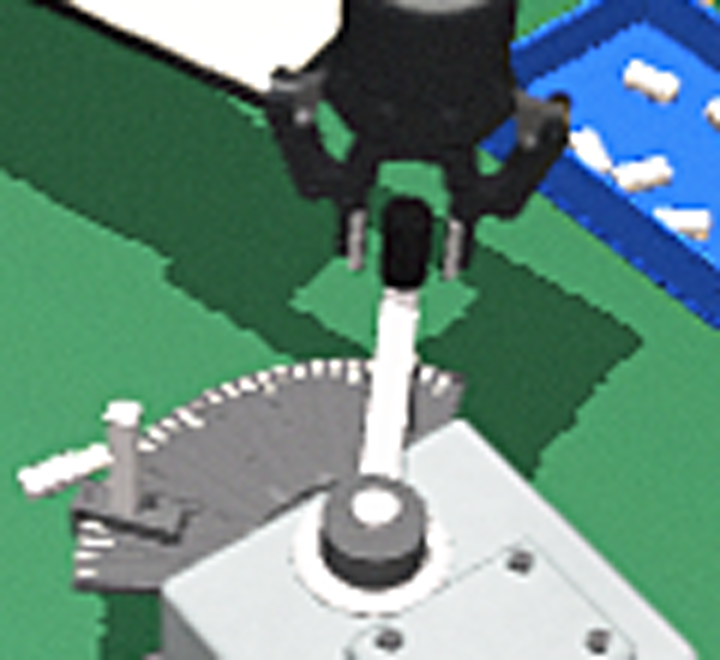

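The handle (405,240) stands centred between the pads at x = 357 and 452. Now the press.

Run:
```python
from h import *
a=2.241;f0=ft(a,5);L=[];st=.02
while a<3.35 and observe()["time_s"]<32:
    a+=st; move_l(pos(a,.15,.112),feed=.05,rotation=rot(a,-1),max_force=12)
    F=ft(a,3)-f0;L.append((round(a,3),round(F,2)))
    base=np.median([x[1] for x in L if x[1]>2][:12]) if sum(x[1]>2 for x in L)>=3 else 5
    if F>base+2.5: st=.006
    if F>base+10.5: break
print(L);print(base,observe()["time_s"])
hold(.3);print(ft(a)-f0,observe()["eef_pos"],pos(a,.15,.112),observe()["opening"])
```

```text
[(2.261, np.float64(0.15)), (2.281, np.float64(0.57)), (2.301, np.float64(2.69)), (2.321, np.float64(2.23)), (2.341, np.float64(1.92)), (2.361, np.float64(1.59)), (2.381, np.float64(1.98)), (2.401, np.float64(1.62)), (2.421, np.float64(2.44)), (2.441, np.float64(2.11)), (2.461, np.float64(2.01)), (2.481, np.float64(1.82)), (2.501, np.float64(2.06)), (2.521, np.float64(1.87)), (2.541, np.float64(1.68)), (2.561, np.float64(2.07)), (2.581, np.float64(2.43)), (2.601, np.float64(1.69)), (2.621, np.float64(2.05)), (2.641, np.float64(2.04)), (2.661, np.float64(2.65)), (2.681, np.float64(4.89)), (2.687, np.float64(6.79)), (2.693, np.float64(7.56)), (2.699, np.float64(9.07)), (2.705, np.float64(9.0)), (2.711, np.float64(10.38)), (2.717, np.float64(10.84)), (2.723, np.float64(11.67)), (2.729, np.float64(12.14)), (2.735, np.float64(12.97))]
2.17 14.7917
12.849925030956108 [0.47445053 0.11464502 0.11208171] [0.47322895 0.11282231 0.112     ] 0.03594119381550477
```

Die met at yaw of about 2.67. The force is now about 10.7 N over the drag. I'll back off slowly and watch where contact is lost, which gives the lever's resting yaw.

Run:
```python
from h import *
a=2.735;L=[]
for i in range(22):
    a-=.005; move_l(pos(a,.15,.112),feed=.02,rotation=rot(a,-1))
    F=ft(a,4);o=observe();p=o["eef_pos"]
    c=p[:2]+(-o["opening"]/2+.012)*tang(a)[:2]-O   # handle centre if touching rear pad
    L.append((round(a,3),round(F,2),round(np.arctan2(c[1],c[0])%6.2832,4)))
    if len(L)>3 and all(x[1]<.6 for x in L[-3:]): break
print(L,observe()["time_s"],o["opening"])
```

```text
[(2.73, np.float64(9.58), np.float64(2.6815)), (2.725, np.float64(7.26), np.float64(2.6776)), (2.72, np.float64(6.82), np.float64(2.6749)), (2.715, np.float64(5.95), np.float64(2.6693)), (2.71, np.float64(4.92), np.float64(2.6673)), (2.705, np.float64(4.95), np.float64(2.6618)), (2.7, np.float64(4.86), np.float64(2.6586)), (2.695, np.float64(3.36), np.float64(2.6562)), (2.69, np.float64(2.47), np.float64(2.6515)), (2.685, np.float64(1.77), np.float64(2.6444)), (2.68, np.float64(1.09), np.float64(2.6415)), (2.675, np.float64(-0.12), np.float64(2.6372)), (2.67, np.float64(-0.4), np.float64(2.6304)), (2.665, np.float64(-0.26), np.float64(2.6241))] 19.6083 0.036270157861611176
```

Run:
```python
from h import *
a=2.640; move_l(pos(a,.15,.112),feed=.03,rotation=rot(a,-1)); gripper_to(.055)
move_l(pos(a,.15,.22),feed=.15)
b=3.649; movep(pos(b,.112,.22),rot(b,-1)); 
gripper_to(.045)
print("hit",move_l(pos(b,.112,.114),feed=.1,max_force=8))
gripper_to(0,f_grip=20)
o=observe();print(o["opening"],o["eef_pos"],pos(b,.112,.114),o["time_s"],ft(b))
L=[]
while b>2.86:
    b=max(b-.06,2.86); move_l(pos(b,.112,.114),feed=.06,rotation=rot(b,-1),max_force=12)
    o=observe();L.append((round(b,3),round(ft(b,2),2)))
c=o["eef_pos"][:2]-O
print(L,o["time_s"],o["opening"],np.arctan2(c[1],c[0])%6.2832,np.hypot(*c))
crop("scene",215,100,120,110,6,"pics/c4.png")
crop("top",180,135,110,100,7,"pics/c4t.png")
```

```text
hit False
0.011894541975950778 [ 0.51346707 -0.00095239  0.11462609] [ 0.51311119 -0.00092224  0.114     ] 24.0917 1.1237154971456715
[(3.589, np.float64(1.71)), (3.529, np.float64(0.75)), (3.469, np.float64(1.45)), (3.409, np.float64(1.28)), (3.349, np.float64(0.92)), (3.289, np.float64(0.97)), (3.229, np.float64(0.64)), (3.169, np.float64(1.4)), (3.109, np.float64(0.97)), (3.049, np.float64(0.9)), (2.989, np.float64(1.13)), (2.929, np.float64(0.85)), (2.869, np.float64(1.1)), (2.86, np.float64(0.27))] 28.2167 0.011490566537520827 2.8574350313613457 0.11214125575033394
```

View pics/c4.png

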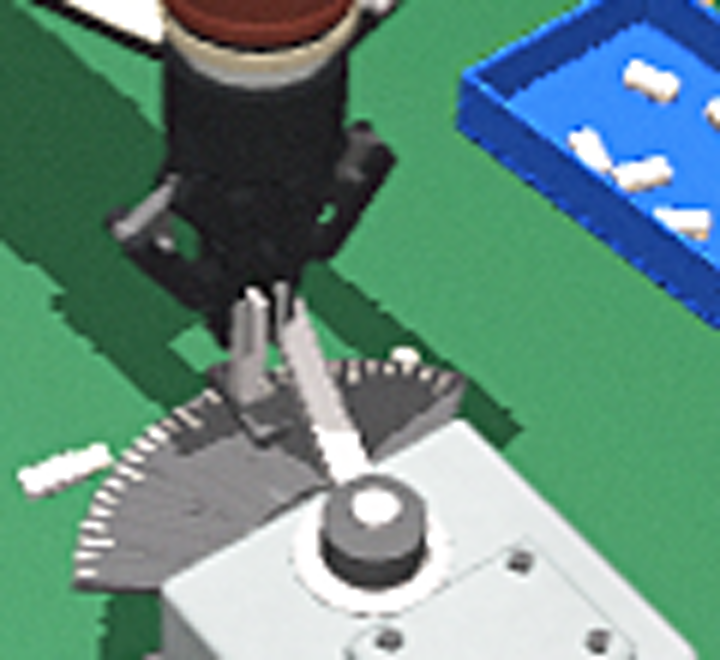

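View pics/c4t.png

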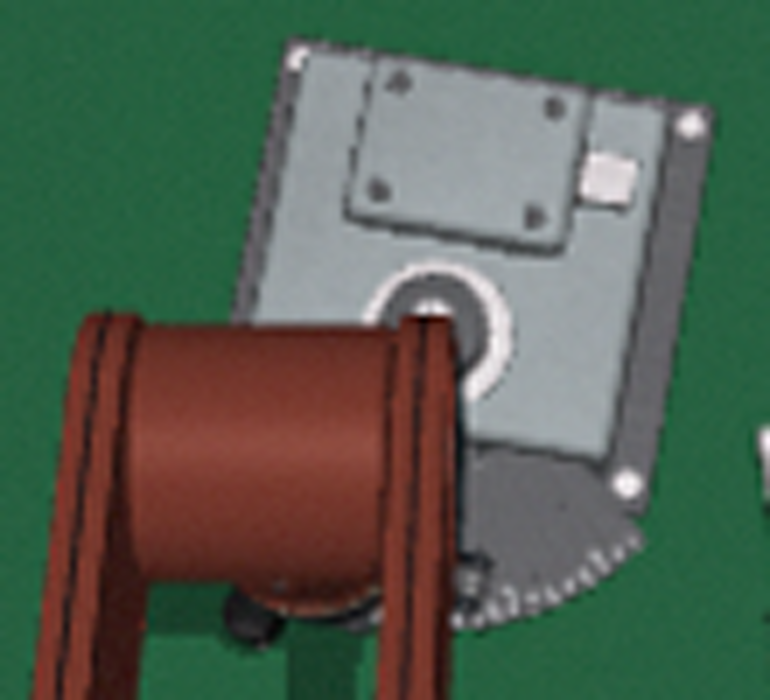

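Run:
```python
from h import *
t=lambda u,v:(180+(u+.5)/7-.5,135+(v+.5)/7-.5)
for u,v in((250,609),(146,517)):
    c=pix("top",t(u,v),.146)[:2]+[-.0012,.0002]-O;print(np.arctan2(c[1],c[0]),np.hypot(*c))
```

```text
2.6400803793173333 0.14949875593578182
2.2395133887218512 0.14986910746117454
```

Camera gives lever yaw 2.640 against 2.638 from the touch measurement, so they agree. Last bit: slide the pointer to about 2.768, which is 0.5 mm clear, watching the force.

Run:
```python
from h import *
b=2.86;L=[]
def yaw():
    c=observe()["eef_pos"][:2]-O;return np.arctan2(c[1],c[0])%6.2832
for s in [.02]*3+[.005]*12:
    b-=s; move_l(pos(b,.112,.114),feed=.03,rotation=rot(b,-1)); F=ft(b,8);y=yaw()
    L.append((round(b,3),round(F,2),round(y,4)))
    if y<2.7705 or (len(L)>4 and F<np.median([x[1] for x in L[:4]])-1.6): break
print(L,observe()["time_s"])
```

```text
[(2.84, np.float64(-0.08), np.float64(2.8368)), (2.82, np.float64(-0.24), np.float64(2.8169)), (2.8, np.float64(-0.24), np.float64(2.7966)), (2.795, np.float64(-0.71), np.float64(2.7931)), (2.79, np.float64(-0.83), np.float64(2.7886)), (2.785, np.float64(-0.9), np.float64(2.7834)), (2.78, np.float64(-1.18), np.float64(2.7784)), (2.775, np.float64(-0.69), np.float64(2.7737)), (2.77, np.float64(-0.96), np.float64(2.7686))] 31.8
```

Run:
```python
from h import *
b=2.77
gripper_to(.035); print(ft(b)); move_l(pos(b,.112,.25),feed=.12)
movep([.35,-.35,.25],rot(b,-1))
print(observe()["time_s"])
crop("scene",240,125,70,60,11,"pics/c5.png")
crop("top",190,160,70,65,10,"pics/c5t.png")
```

```text
0.23094339422402946
35.2333
```

View pics/c5.png

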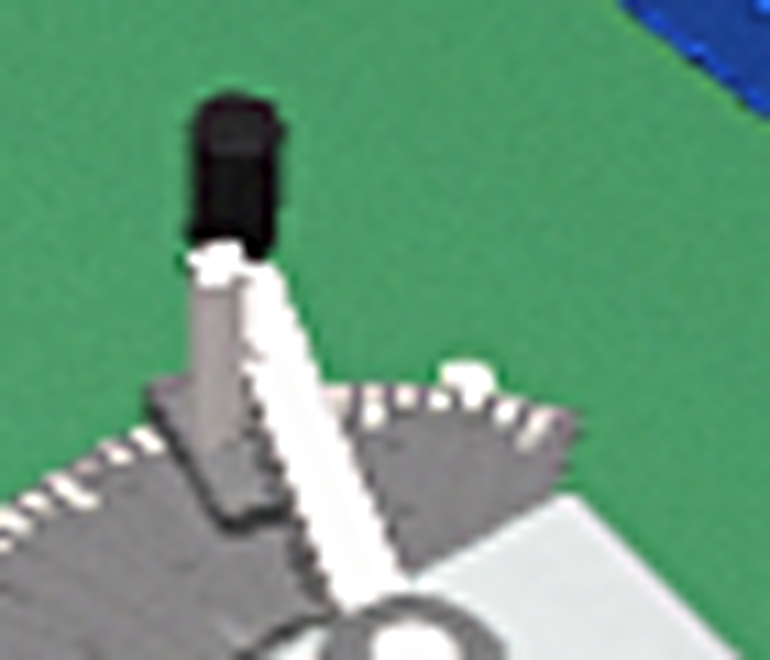

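View pics/c5t.png

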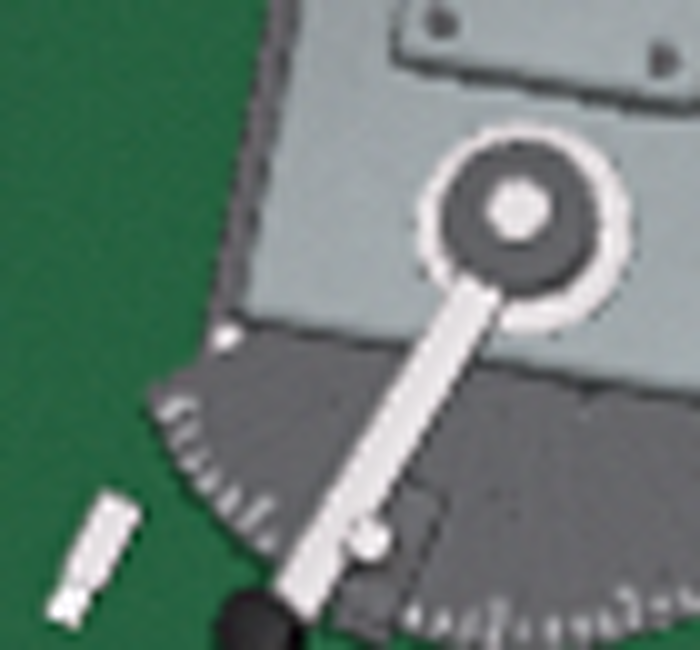

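Pictures: the post stands right by the bar. Post tops are at top (368,540) and scene (217,263); handle tops at top (253,619) and scene (238,118). I'll turn these into yaws.

Run:
```python
from h import *
t=lambda u,v:(190+(u+.5)/10-.5,160+(v+.5)/10-.5); s=lambda u,v:(240+(u+.5)/11-.5,125+(v+.5)/11-.5)
for n,a,b,z in(("handle",(253,619),(238,118),.146),("post",(368,540),(217,263),.140)):
    for P in (pix("top",t(*a),z),pix("scene",s(*b),z)):
        c=P[:2]-O;print(n,np.arctan2(c[1],c[0]),np.hypot(*c))
```

```text
handle 2.628618081037134 0.14869574270931898
handle 2.6385094011883194 0.15071536644819608
post 2.774263454065976 0.11222419636356461
post 2.790958558804099 0.11128493518113186
```

Touch data put the gap at about 0.6 mm; the cameras say 2 to 3 mm, with about 2 mm of noise. That is too near the 3 mm limit. I'll regrip the post and ease it in a little further, averaging the force to feel for contact.

Run:
```python
from h import *
b=2.7705
def yaw():
    c=observe()["eef_pos"][:2]-O;return np.arctan2(c[1],c[0])%6.2832
movep(pos(b,.112,.22),rot(b,-1)); move_l(pos(b,.112,.114),feed=.1,max_force=8)
print("pre",ft(b,10),yaw()); gripper_to(0,f_grip=20); print(ft(b,15),yaw(),observe()["opening"])
L=[]
while b>2.752:
    b-=.003; move_l(pos(b,.112,.114),feed=.02,rotation=rot(b,-1)); F=ft(b,15);y=yaw();L.append((round(b,4),round(F,2),round(y,4)))
    if y<2.7605 or F<-3: break
print(L,observe()["time_s"])
```

```text
pre -0.05419750900089803 2.768586178820865
-0.020705983795279114 2.7697714735658545 0.011282249407413514
[(2.7675, np.float64(-0.77), np.float64(2.767)), (2.7645, np.float64(-0.96), np.float64(2.7643)), (2.7615, np.float64(-1.02), np.float64(2.7617)), (2.7585, np.float64(-1.28), np.float64(2.7593))] 41.0083
```

Run:
```python
from h import *
b=2.7585
def yaw():
    c=observe()["eef_pos"][:2]-O;return np.arctan2(c[1],c[0])%6.2832
for i in range(2):
    b-=.002; move_l(pos(b,.112,.114),feed=.02,rotation=rot(b,-1)); print(round(b,4),ft(b,20),yaw())
    if ft(b,5)<-2.5: break
gripper_to(.035); print("post",ft(b,8),yaw()); move_l(pos(b,.112,.25),feed=.12)
movep([.35,-.35,.25],rot(b,-1)); hold(.3)
print(observe()["time_s"])
crop("scene",240,125,70,60,11,"pics/c6.png")
crop("top",190,160,70,65,10,"pics/c6t.png")
a=np.hstack([cv2.imread("pics/c5t.png")[250:,150:500],cv2.imread("pics/c6t.png")[250:,150:500]])
cv2.imwrite("pics/c6cmp.png",a)
```

```text
2.7565 -1.4846157406201343 2.7577157955734775
2.7545 -1.8320368990280707 2.756257661887557
post -0.0942955294830722 2.7546374926219728
46.1333
```

View pics/c6cmp.png

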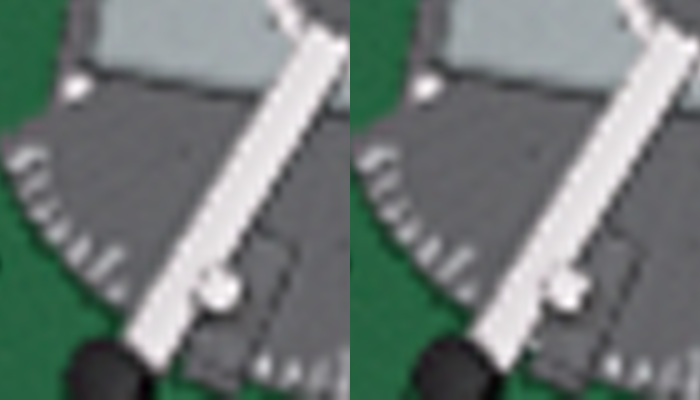

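View pics/c6.png

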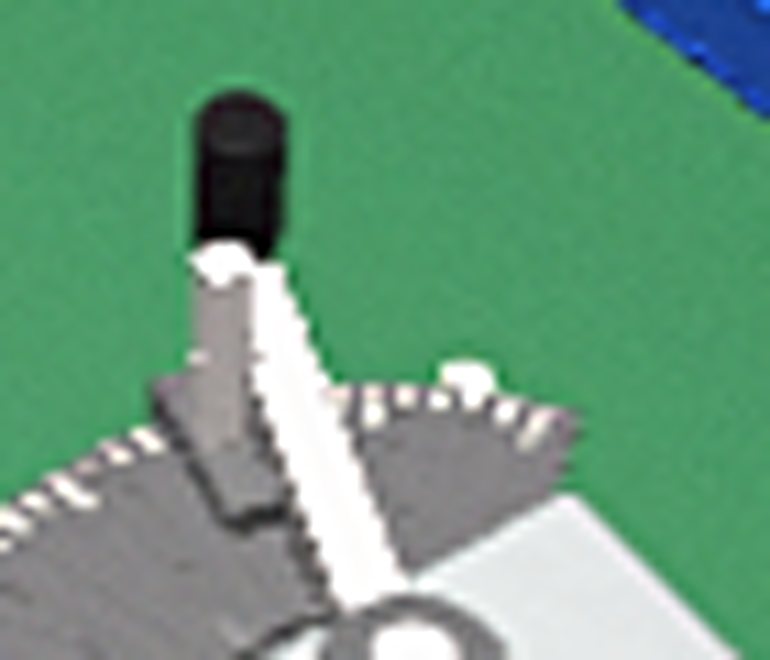

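Side by side, the post now touches the bar. The bar moved by well under a pixel, and the force rose from -0.8 to -1.8 N, which fits contact at about yaw 2.762. The estimated shift at the handle is 1 mm or less, leaving about 3 N on the die. Handing in.

Run:
```python
from h import *
job_done();print(observe()["time_s"])
```

```text
the job is handed in; nothing more can be done
the job is handed in; nothing more can be done
```

The lever is pressed onto the die and let go, the pointer has been slid back against it, and the job is handed in; no verdict was reported.

- **Press:** The die met at a lever yaw of about 2.67. I pressed until the force at the handle was about 10.7 N over the free drag. That drag read only about 2 N, because I read it at rest rather than moving, so the true figure is roughly 9–11 N. I then backed off slowly, and the lever came to rest at yaw 2.638 by touch and 2.640 by camera.
- **Pointer:** I gripped its post and slid it to yaw 2.7685, about 0.6 mm clear by my touch measurement. The camera yaws disagreed, giving 2–3 mm with about 2 mm of noise. I therefore gripped it again and eased it on to 2.756.
- **Last checks:** During that final move the force rose from 0.8 to 1.8 N, which suggests light contact. The final pictures show the post against the bar. The lever moved back by an estimated 1 mm or less at the handle, which should leave about 3 N there on the die; I could not measure that directly.
- **Bystanders:** I saw no shift of the tray or the connector shells in the close-up crops, but did not check all the bystanders in a full picture at the end. My last clock reading was 46.1 s, against the 64 s limit.

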